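# Fit a fresh reservoir liner from the slanted dispenser into its base

## Robot

A 6-joint arm with a two-finger parallel gripper is mounted at the origin on the work surface. World frame = base frame: x ahead of the robot, y to its left, z up, the work surface at z = 0. Lengths are in m, angles in rad, forces in N, time in s.
With the tool pointing down it reaches from about 0.35 to 0.775 m from the base axis. Payload 7.3 kg.
Tool frame: the origin (TCP) lies on the centre line of the jaws, within the pads' length; the fingertips stand tip_reach ahead of it and the grasp point (between the pads) lies 6 mm ahead of it (tip_reach is the distance from the TCP to the fingertips, in m); x points along the fingers, y is the direction in which the jaws open and shut, and the axes are right-handed (so a half turn about x gives the same grasp; the last joint's range is limited). The gripper opens to 92 mm and grips with 3 to 60 N. Pads are 19 mm wide; open, the fingers measure 130 mm over their backs; the gripper's body (75 mm by 190 mm) begins 47 mm behind the grasp point.
Start: joints at [1.186, 0.342, 1.524, -0, 1.275, -0.146], TCP at [0.124, 0.51, 0.252] pointing down, gripper open.
Joint ranges: [-2.53, 2.53], [-0.77, 2.02], [0.04, 2.7], [-1, 4.14], [0.28, 2.66], [-3.11, 3.11]. Speed limits (rad/s): [2.57, 2.57, 3.14, 3.14, 3.14, 3.14].

## Interface

Orientations are given as [roll, pitch, yaw] about the fixed x, y, z axes, in that order (R = Rz(yaw) Ry(pitch) Rx(roll)).
In Python, from cell import observe, read_camera, get_calibration, hand_in, tip_reach gives the robot as it stands. The module is installed in compiled form; this text tells all that it offers.
- The arm moves only by the shell command python3 -m crank 'ROWS' [FORCE]. ROWS is JSON, a list of rows, each an object of numbers: "fingers": the opening, from -1 (shut) to 1 (fully open); "tx", "ty", "tz": the shift along the tool's x, y, z in units of 40 mm (1.0 is 40 mm); "roll": the turn about the tool's x in units of 10 degrees (1.0 is 10 degrees). In form: [{"fingers": .., "tx": .., "ty": .., "tz": .., "roll": ..}, ...]. A call has exactly 8 rows; each row is the pose to reach, as a shift and turn from the pose commanded when the call began, along the tool's axes at that moment; what a row does not reach only later rows make up. A row lasts 1/8 s, in which the tool goes at most 62.5 mm and 10.7 degrees, less where a joint would pass 70% of its speed; a pose out of reach is approached as far as the arm can. A call with a gripper value outside its range is refused whole. The fingers move at their own pace and stop on an object; FORCE is the grip in N (left out, the last holds). Time passes only in rows, so rows that repeat a pose let the fingers close, or fill a call up. It gives the time, the measured TCP pose, the force and the opening at its end, in the units of the state.
- observe(): the state, without advancing time (a new reading comes with each control period).
- read_camera(name): name is "scene" or "top" or "wrist"; returns (picture, depth): 384x512x3 uint8, red, green, blue; 384x512 float32, m along the optical axis (not along the pixel's ray), 0 where there is no reading.
- get_calibration(name): a dict with "vertical_fov" (degrees; the focal length in pixels is half the picture's height over the tangent of half this angle, whatever the lens; pixels are square), "cx", "cy" (the principal point, pixels), "pose" (4x4, takes a point from camera to world coordinates); the wrist camera has in their place "T_tool_cam" (4x4, takes a point from camera to tool coordinates, whose origin is the TCP and whose axes are the tool frame's). Camera axes: x right, y down, z forward; pixel columns grow to the right and rows downward; lengths in m; the calibration is good to about 2 mm. A picture is of the moment at which its call begins: read the wrist's pose just before it. get_calibration takes no time and is no camera call.
- hand_in(): hands the job in, once; it reports no verdict.
The state is a dict: "time": time; "qpos": joint angles; "qvel": joint speeds; "joint_efforts": joint torques, N m; "tool_pos": TCP position; "tool_rot": TCP orientation; "contact_force": force on the tool from outside, world axes, zero at the start; "torque": the same for the moment, N m; "opening": finger opening in m.
Only numpy, scipy, OpenCV 4.12 (cv2) and the standard library are available. Lean on these libraries where they do the work, as an engineer would, in place of code of your own. Each camera call takes 0.05 s, during which the arm holds its last target. There are 200 camera calls.

## Task

Fit the reservoir base with a fresh liner: lift only the top liner off the nested stack in the slanted dispenser, without dragging the next one out, and seat it in the pocket of the grey base with its pouring lip over the base's notch, down flat and square with its rim resting on the base all round. Lower it in by hand rather than dropping it, and leave the other liners and the things standing on the bench where they are.

Things in the scene. Friction and masses are not known exactly. Their poses are not given: they have to be found in the camera images.
- liner1_c (a point): Top liner, the one to fit: thin white plastic trough, 30 g, loose. Rim 120 (x) x 54 mm (y), trough 40 mm high (z). Grip its rim band (upright, 14 mm high, 5 mm thick, all round the top) across the 54 mm. This point is its middle, half-way up: rim top 20 mm above it along z, band's lower edge 6 mm. At the start z leans 30 deg from vertical towards the robot's side, the lip end (-x) lowest.
- liner1: The same liner; frame at the middle of its underside, 20 mm below liner1_c; z out of its open top, x away from the lip. Below the rim band the body tapers inward to a bottom 24 mm wide that runs from x = -27 to +45 mm: the -x end, with the pouring lip, slopes gently, the +x end is steep.
- liner1_lip (a point): Point on the liner's small pouring lip, which sticks out 11 mm beyond the rim at the -x end: 65 mm from the liner's middle along -x and 14 mm above liner1_c.
- liner2_c (a point): Next liner of the stack, alike, same point and axes; it stays nested. Each liner nests in the one below with 1.5 mm play and stands 14 mm higher along the slanted z, its rim band resting on the next band: fingertips more than 14 mm below the upper rim's top also catch the next. Two more lie beneath.
- base_seat (a point): Reservoir base, grey block 150 (x) x 82 x 34 mm high, fixed, with a tapered pocket shaped like the liner's body. This point is where liner1_c is when home, axes then alike: lip over the notch, rim band standing on the base's flat top face, which is 6 mm above this point (rim top 20 mm above). z up, x away from the notch. The liner fits only this way round; clearance when home 1.5 mm a side.
- base: The same base; frame at the middle of its underside on the bench, 28 mm below base_seat; same axes. Nothing stands on its top face.
- base_notch (a point): Where the liner's lip comes when home, over the base's notch (24 mm wide, cut in the top of the -x end wall): 65 mm from base_seat along -x and 14 mm above it.
- hood_edge (a point): Slanted dispenser, fixed: rails carry the four nested liners; two stops at the low end, nothing beside the upper liners. A clear dust hood 124 mm wide covers the stack's upper half; this is the middle of its front edge, 234 mm above the bench, 110 mm above and 12 mm beyond the middle of the top rim. x points back under it. Room to come in and lift out square to the liners, not straight down.
- bottle_c (a point): Bystander: capped amber jar, 60 mm across and 105 mm high, loose; the middle of it.
- tipbox_c (a point): Bystander: pipette tip box, 85 x 120 x 60 mm, loose; the middle of it. x is its 85 mm side.
- tuberack_c (a point): Bystander: white rack of sample tubes, 200 x 56 mm and 82 mm high over the tubes, loose; point 40 mm above its underside. x is its long side.
Mind the look-alikes: they are no part of the job. Leave any pink or red look-alike of the liner1 alone.

How it is judged:
On the way:
1. the top liner is lifted clear of the stack (its centre more than 70 mm from the next one's) while the next one is still within 12 mm of its place (distance between liner1_c and liner2_c above 0.07 m and distance of liner2_c from where it was at the start of the episode below 0.012 m), for 0.1 s.
At the end, for the whole second after the job is handed in: The top liner rests released and still in the base, lip at the notch: centre within 4 mm sideways and 2.5 mm in height of its seat, level within 2 degrees, square within 3. The next liner is within 12 mm, and the bottle, tip box and tube rack within 20 mm, of where they were (horizontal distance between liner1_c and base_seat below 0.004 m and z of liner1_c in the frame of base_seat between -0.003 and 0.0025 m and angle between liner1's own z axis and vertical below 0.035 rad and angle between the x axis of liner1 and the x axis of base, either way round below 0.05 rad and distance between liner1_lip and base_notch below 0.012 m and linear speed of liner1 below 0.01 m/s and distance of liner2_c from where it was at the start of the episode below 0.012 m and distance of each of bottle_c, tipbox_c, tuberack_c from where it was at the start of the episode below 0.02 m); the robot touches nothing.
It fails at once if the next liner of the stack is dragged more than 20 mm from its place (distance of liner2_c from where it was at the start of the episode above 0.02 m).
It fails at once if the liner is dropped: free of the fingers, clear of the stack, and more than 30 mm above its seated height (contact force between the fingers and liner1 below 0.02 N and distance between liner1_c and liner2_c above 0.06 m and z of liner1_c in the frame of base_seat above 0.03 m).
It fails at once if the bottle, tip box or tube rack is pushed more than 30 mm (distance of any of bottle_c, tipbox_c, tuberack_c from where it was at the start of the episode above 0.03 m).
It also fails if it takes over 50 s, if anything falls off the work surface, if the arm or the gripper's body presses on something with over 40 N, if the wrist force passes 120 N, or if a joint passes its speed limit or range.

## Working session

There is one attempt and no reset: what is moved stays moved. The work goes in short steps, Python scripts to look and compute and a shell command to move; the robot and the scene stay as the last step left them, time stands still between calls to the robot, and variables do not carry over. Pictures are saved under pics/ and viewed, about 8 in all and at most 12, crops included, and the job is handed in when it is done.

```bash
ls; mkdir -p pics
cat > h.py <<'E'
import numpy as np, cv2
from cell import *
from scipy.spatial.transform import Rotation as R
def K(name):
    c=get_calibration(name); return 192/np.tan(np.radians(c["vertical_fov"]/2)),c
def toolT(s):
    T=np.eye(4); T[:3,:3]=R.from_euler('xyz',s["tool_rot"]).as_matrix(); T[:3,3]=s["tool_pos"]; return T
def shot(name):
    s=observe(); p,d=read_camera(name); f,c=K(name)
    if name=="wrist": T=toolT(s)@np.array(c["T_tool_cam"]); cx,cy=c.get("cx",255.5),c.get("cy",191.5)
    else: T=np.array(c["pose"]); cx,cy=c["cx"],c["cy"]
    v,u=np.mgrid[:384,:512]
    P=np.stack([(u-cx)/f*d,(v-cy)/f*d,d],-1)@T[:3,:3].T+T[:3,3]
    P[d==0]=np.nan
    return p,d,P,(f,cx,cy,T)
E
python3 - <<'E'
from h import *
print(tip_reach, observe())
for n in("scene","top","wrist"):
    p,d,P,c=shot(n); np.savez(f"{n}.npz",p=p,d=d,P=P,f=c[0],cx=c[1],cy=c[2],T=c[3]); print(n,get_calibration(n))
    cv2.imwrite(f"pics/{n}0.png",p[:,:,::-1])
E
```

```text
pics
0.025 {'time': 0.0, 'qpos': array([ 1.18595986e+00,  3.42704411e-01,  1.52500981e+00,  1.18563365e-05,
        1.27540363e+00, -1.45977543e-01]), 'qvel': array([-1.79119207e-03,  1.03219555e-04, -2.38950041e-03,  2.11701926e-04,
        3.89234460e-05, -5.05777144e-04]), 'joint_efforts': array([-3.14545950e-04, -4.31237483e+01, -2.44217420e+01,  7.16686388e-02,
        5.59272605e-02, -9.94235324e-05]), 'tool_pos': array([0.12403607, 0.50975897, 0.25105696]), 'tool_rot': array([-1.72420722,  1.56927109, -1.96306961]), 'contact_force': array([ 0.16494922, -0.50491181, -0.03285607]), 'torque': array([-0.01315499,  0.02465416, -0.04288051]), 'opening': 0.09192702403388764}
scene {'vertical_fov': 54.66081127334675, 'cx': 258.86907155554985, 'cy': 192.33759532814722, 'pose': array([[ 0.65531425,  0.54612384, -0.5218352 ,  1.01151972],
       [ 0.75523773, -0.48596235,  0.43983698, -0.24814928],
       [-0.0133868 , -0.68234107, -0.73091138,  0.77436448],
       [ 0.        ,  0.        ,  0.        ,  1.        ]])}
top {'vertical_fov': 46.429045485015266, 'cx': 255.023710157994, 'cy': 189.73517959806895, 'pose': array([[-0.02615598, -0.98684135,  0.15956193,  0.36436525],
       [-0.99965616,  0.02611606, -0.00234754,  0.13963849],
       [-0.00185048, -0.15956847, -0.98718513,  1.42557697],
       [ 0.        ,  0.        ,  0.        ,  1.        ]])}
wrist {'vertical_fov': 64.47919691495838, 'cx': 257.6824364145176, 'cy': 191.7709524984015, 'T_tool_cam': array([[ 1.09607884e-03, -3.01841384e-01,  9.53357529e-01,
        -1.32774996e-01],
       [ 9.99999262e-01, -1.68951798e-04, -1.20319465e-03,
        -2.49482891e-04],
       [ 5.24245408e-04,  9.53358144e-01,  3.01840976e-01,
        -8.16273220e-02],
       [ 0.00000000e+00,  0.00000000e+00,  0.00000000e+00,
         1.00000000e+00]])}
```

View pics/scene0.png

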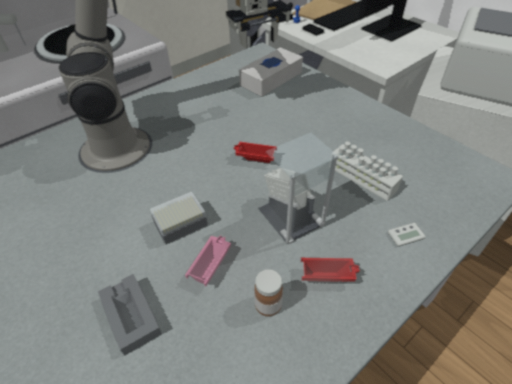

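View pics/top0.png

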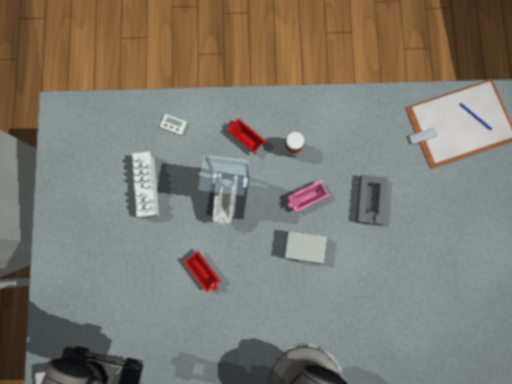

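The white nested stack is in the dispenser at top (225,200) and scene (290,190). The grey base is at top (373,200) and scene (130,312). Look-alikes, all to leave alone: red at top (245,135), red at (202,270) and pink at (307,195). Next is a close crop of the stack and base.

Run:
```python
from h import *
t=np.load("top.npz");s=np.load("scene.npz")
g=lambda im,u,v,w,h,k:cv2.resize(im[v:v+h,u:u+w,::-1],(w*k,h*k),interpolation=cv2.INTER_CUBIC)
a=g(t['p'],190,150,65,80,6);b=g(t['p'],345,165,55,70,6)
c=g(s['p'],255,130,90,110,4)
d=g(s['p'],90,265,80,90,4)
out=np.zeros((930,780,3),np.uint8)
out[:480,:390]=a; out[:420,400:730]=b; out[485:925,:360]=c; out[485:845,400:720]=d
cv2.imwrite("pics/crop.png",cv2.resize(out,(500,596)))
P=t['P']; 
for v in range(150,232,4): print(v,[tuple(np.round(P[v,u],3)) for u in (216,224,232)])
print("base z row"); 
for v in range(170,232,4): print(v,np.round(P[v,[360,366,373,380,386],2],3))
```

```text
150 [(np.float64(0.729), np.float64(0.26), np.float64(0.005)), (np.float64(0.729), np.float64(0.234), np.float64(0.0)), (np.float64(0.729), np.float64(0.208), np.float64(-0.001))]
154 [(np.float64(0.715), np.float64(0.26), np.float64(0.004)), (np.float64(0.716), np.float64(0.235), np.float64(-0.002)), (np.float64(0.716), np.float64(0.208), np.float64(-0.002))]
158 [(np.float64(0.647), np.float64(0.241), np.float64(0.237)), (np.float64(0.646), np.float64(0.219), np.float64(0.236)), (np.float64(0.646), np.float64(0.197), np.float64(0.237))]
162 [(np.float64(0.635), np.float64(0.241), np.float64(0.239)), (np.float64(0.634), np.float64(0.219), np.float64(0.239)), (np.float64(0.633), np.float64(0.197), np.float64(0.243))]
166 [(np.float64(0.625), np.float64(0.241), np.float64(0.236)), (np.float64(0.623), np.float64(0.219), np.float64(0.241)), (np.float64(0.623), np.float64(0.197), np.float64(0.239))]
170 [(np.float64(0.613), np.float64(0.241), np.float64(0.239)), (np.float64(0.613), np.float64(0.219), np.float64(0.239)), (np.float64(0.612), np.float64(0.198), np.float64(0.237))]
174 [(np.
[... 2628 characters left out ...]
p.float64(0.001)), (np.float64(0.467), np.float64(0.213), np.float64(-0.002))]
base z row
170 [ 0.     0.004  0.002  0.004 -0.004]
174 [ 0.001  0.003 -0.005  0.002 -0.001]
178 [0.01  0.039 0.036 0.036 0.037]
182 [0.015 0.032 0.033 0.036 0.034]
186 [0.024 0.036 0.007 0.029 0.038]
190 [0.031 0.038 0.005 0.032 0.029]
194 [0.031 0.036 0.002 0.031 0.035]
198 [0.031 0.032 0.006 0.033 0.031]
202 [0.037 0.035 0.006 0.038 0.035]
206 [0.035 0.037 0.004 0.038 0.   ]
210 [ 0.028  0.013  0.019  0.03  -0.005]
214 [ 0.04   0.036  0.027  0.03  -0.003]
218 [0.036 0.036 0.027 0.031 0.006]
222 [ 0.009  0.025  0.023  0.032 -0.003]
226 [ 0.001 -0.001 -0.    -0.006 -0.002]
230 [-0.005  0.003 -0.003 -0.005 -0.001]
```

View pics/crop.png

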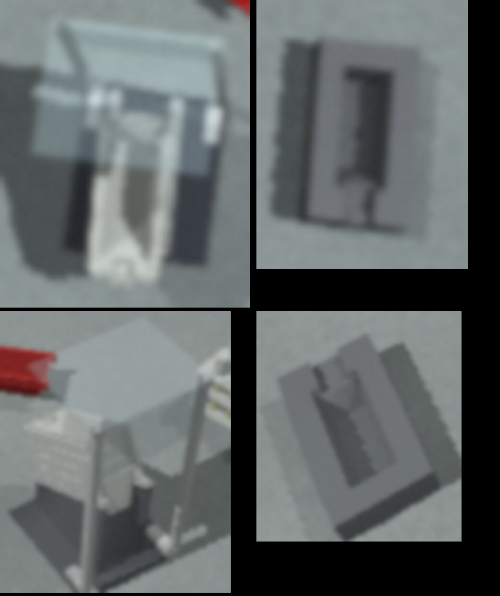

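The base's notch is at its robot-side end: lower in the top view, upper left in the scene crop. The stack's lip end also faces the robot. The tool can't tilt, so I'll grip the slanted rim vertically, downhill of the hood. Now the numeric measuring.

Run:
```python
from h import *
s=observe(); print("toolR\n",toolT(s)[:3,:3].round(3))
for n,roi in (("top",(345,165,55,70)),("scene",(85,265,85,90))):
    t=np.load(n+".npz");P=t['P'];u,v,w,h=roi
    Q=P[v:v+h,u:u+w].reshape(-1,3); q=Q[(Q[:,2]>.026)&(Q[:,2]<.045)]
    r=cv2.minAreaRect((q[:,:2]*1000).astype(np.float32)); print(n,"base",r,np.median(q[:,2]))
# stack
for n,roi in (("top",(195,185,55,45)),("scene",(255,150,90,90))):
    t=np.load(n+".npz");P=t['P'];u,v,w,h=roi
    Q=P[v:v+h,u:u+w].reshape(-1,3);C=t['p'][v:v+h,u:u+w].reshape(-1,3).astype(int)
    m=(Q[:,2]>.07)&(Q[:,2]<.18)&(C.min(1)>130);q=Q[m]
    print(n,len(q),q.min(0),q.max(0))
    best=None;rng=np.random.default_rng(0)
    for i in range(500):
        a,b=rng.choice(len(q),2,False); 
    # top rim: points near upper plane with 30deg slope along x
    hgt=q[:,2]-np.tan(np.radians(30))*(q[:,0]-.53)
    print(np.histogram(hgt,bins=np.arange(.06,.15,.005)))
    k=q[(hgt>np.percentile(hgt,97)-.012)]
    A=np.c_[k[:,:2],np.ones(len(k))];print(np.linalg.lstsq(A,k[:,2],rcond=None)[0],len(k))
# hood front edge from top
P=np.load("top.npz")['P'];Q=P[150:200,190:255].reshape(-1,3);q=Q[(Q[:,2]>.225)&(Q[:,2]<.25)]
print("hood",cv2.minAreaRect((q[:,:2]*1000).astype(np.float32)))
```

```text
toolR
 [[-0.     0.237  0.972]
 [-0.001  0.972 -0.237]
 [-1.    -0.001 -0.   ]]
top base ((551.3194580078125, -233.22500610351562), (85.88581848144531, 151.52125549316406), 81.46455383300781) 0.03380694950669605
scene base ((551.0252075195312, -233.59130859375), (85.23867797851562, 152.30079650878906), 82.23150634765625) 0.03388805652620669
top 406 [0.47959958 0.19918861 0.07043401] [0.5718105  0.26417135 0.13961913]
(array([  0,   3,   5,   8,  18,  18,  21,  32,  30,  50,  71, 109,  36,
         5,   0,   0,   0]), array([0.06 , 0.065, 0.07 , 0.075, 0.08 , 0.085, 0.09 , 0.095, 0.1  ,
       0.105, 0.11 , 0.115, 0.12 , 0.125, 0.13 , 0.135, 0.14 , 0.145]))
[ 0.57854723 -0.08403374 -0.17004668] 215
scene 653 [0.48347781 0.15272367 0.07004036] [0.65506967 0.45942385 0.17788396]
(array([23, 37, 16, 28, 30, 40, 53, 54, 73, 74, 67, 90,  4,  0,  0,  0,  0]), array([0.06 , 0.065, 0.07 , 0.075, 0.08 , 0.085, 0.09 , 0.095, 0.1  ,
       0.105, 0.11 , 0.115, 0.12 , 0.125, 0.13 , 0.135, 0.14 , 0.145]))
[ 0.55346056 -0.08430451 -0.16095088] 204
hood ((600.0803833007812, 220.9685821533203), (124.28573608398438, 99.08950805664062), 81.17549896240234)
```

```bash
python3 -m crank '[{"fingers":1,"ty":-0.6,"tz":1.2,"roll":-0.1},{"fingers":1,"ty":-1.2,"tz":2.5,"roll":-0.2},{"fingers":1,"ty":-1.9,"tz":3.8,"roll":-0.3},{"fingers":1,"ty":-2.5,"tz":5.1,"roll":-0.4},{"fingers":1,"ty":-3.2,"tz":6.4,"roll":-0.52},{"fingers":1,"ty":-3.8,"tz":7.7,"roll":-0.52},{"fingers":1,"ty":-4.4,"tz":8.8,"roll":-0.52},{"fingers":1,"ty":-4.57,"tz":9.25,"roll":-0.52}]' 12
cat > w.py <<'E'
from h import *
import sys
p,d,P,c=shot("wrist"); n=sys.argv[1]; np.savez(n+".npz",p=p,d=d,P=P,f=c[0],cx=c[1],cy=c[2],T=c[3])
s=observe();print(s["time"],s["tool_pos"],toolT(s)[:3,:3].round(4).tolist())
cv2.imwrite(f"pics/{n}.png",p[:,:,::-1])
E
python3 w.py w1
```

```text
0.2 [0.1240807  0.50990358 0.25130824] [[-0.0003, 0.2365, 0.9716], [-0.0009, 0.9716, -0.2365], [-1.0, -0.0009, -0.0001]]invalid input at $[0]: expected keys fingers, tx, ty, tz, roll
```

View pics/w1.png

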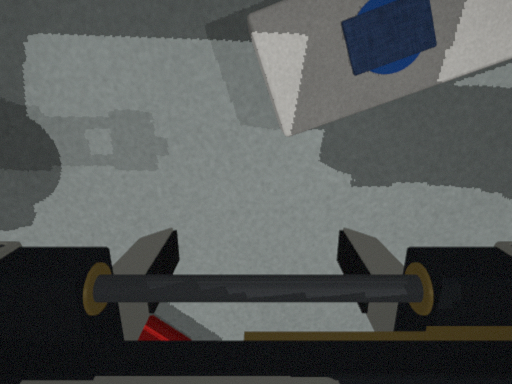

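The move was refused (every row needs all five keys). The wrist picture also shows the jaws covering the lower part of the view (rows above 230), so I'll stand higher and further forward.

```bash
python3 -m crank '[{"fingers":1,"tx":-0.4,"ty":-0.5,"tz":1.2,"roll":-0.1},{"fingers":1,"tx":-0.8,"ty":-1.1,"tz":2.6,"roll":-0.2},{"fingers":1,"tx":-1.2,"ty":-1.7,"tz":4.0,"roll":-0.3},{"fingers":1,"tx":-1.5,"ty":-2.3,"tz":5.4,"roll":-0.4},{"fingers":1,"tx":-1.75,"ty":-2.9,"tz":6.8,"roll":-0.52},{"fingers":1,"tx":-1.75,"ty":-3.5,"tz":8.2,"roll":-0.52},{"fingers":1,"tx":-1.75,"ty":-4.0,"tz":9.6,"roll":-0.52},{"fingers":1,"tx":-1.75,"ty":-4.43,"tz":10.76,"roll":-0.52}]' 12
python3 w.py w2
```

```text
time: 1.2
tool_pos: [0.5021, 0.2344, 0.3215]
tool_rot: [3.047, 1.571, 2.898]
contact_force: [-0.2, 0.1, 0.0]
opening: 0.0918
1.25 [0.506148   0.23109195 0.32074039] [[0.002, 0.1518, 0.9884], [-0.0026, 0.9884, -0.1518], [-1.0, -0.0022, 0.0024]]
```

View pics/w2.png

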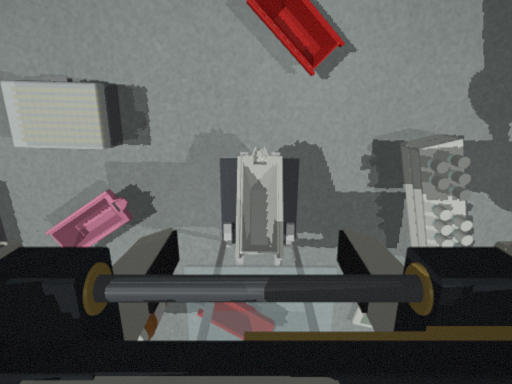

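The top liner sits centred at (260,205), lip at (260,153), hood edge near row 265. Measuring on the settled arm.

```bash
python3 w.py w3
python3 - <<'E'
from h import *
t=np.load("w3.npz");p=t['p'].astype(int);P=t['P'];T=t['T'];f=t['f'];cx,cy=t['cx'],t['cy']
yaw=np.radians(-8.5)
m=(p.min(2)>150)&(abs(p[:,:,0]-p[:,:,2])<25)
m=m[:, :];L=[];Rr=[]
c,s=np.cos(yaw),np.sin(yaw)
mid=np.array([.539,.2304,.124])
for it in range(2):
    n=np.array([-.5*c,-.5*s,.866])
    def cast(u,v):
        r=T[:3,:3]@np.array([(u-cx)/f,(v-cy)/f,1]); o=T[:3,3]; return o+r*((mid-o)@n)/(r@n)
    L=[];Rr=[]
    for v in range(166,256,3):
        us=np.where(m[v,225:300])[0]+225
        if v%12==10: print(v,us.min(),us.max(),np.round(P[v,[us.min()+2,us.max()-2],:],3).tolist()) if it==0 else 0
        L.append(cast(us.min()-.5,v));Rr.append(cast(us.max()+.5,v))
    L=np.array(L);Rr=np.array(Rr)
    for nm,q in(("L",L),("R",Rr)):
        vx,vy,x0,y0=cv2.fitLine((q[:,:2]*1000).astype(np.float32),cv2.DIST_HUBER,0,.01,.01).ravel()
        print(nm,"yaw",np.degrees(np.arctan2(vy/vx,1)),"y at x=.539",y0+vy/vx*(539-x0))
# lip & ends along center column
col=np.median(P[:,257:263,:],axis=1)
for v in range(146,166,2): print(v,p[v,260].tolist(),col[v].round(3),"edges")
for v in range(252,272,2): print(v,p[v,[244,260,278]].tolist(),cast(260,v).round(4))
print("rim plane check: depth h vs model")
for v in range(170,250,10):
    for u in (244,277): 
        q=P[v,u]; print(v,u,q.round(3),"off",round(float((q-mid)@n)*1000,1))
E
```

```text
1.3 [0.50368488 0.23297291 0.32056652] [[-0.0002, 0.1524, 0.9883], [-0.0014, 0.9883, -0.1524], [-1.0, -0.0014, 0.0]]
166 240 284 [[0.501, 0.212, 0.103], [0.508, 0.258, 0.103]]
178 240 284 [[0.514, 0.21, 0.11], [0.521, 0.256, 0.11]]
190 240 284 [[0.526, 0.208, 0.117], [0.533, 0.254, 0.117]]
202 239 284 [[0.538, 0.206, 0.124], [0.546, 0.252, 0.123]]
214 239 285 [[0.55, 0.204, 0.131], [0.557, 0.251, 0.131]]
226 226 274 [[0.613, 0.166, 0.012], [0.58, 0.236, 0.11]]
238 233 293 [[0.64, 0.172, 0.003], [0.649, 0.262, 0.011]]
250 238 278 [[0.585, 0.198, 0.151], [0.61, 0.237, 0.115]]
L yaw -10.583453 y at x=.539 202.62659
R yaw -15.604999 y at x=.539 254.75334
L yaw -10.583453 y at x=.539 202.62659
R yaw -15.604999 y at x=.539 254.75334
146 [129, 131, 126] [0.484 0.235 0.084] edges
148 [166, 169, 163] [0.486 0.235 0.085] edges
150 [178, 180, 174] [0.488 0.235 0.087] edges
152 [150, 152, 146] [0.491 0.234 0.088] edges
154 [196, 199, 197] [0.493 0.234 0.089] edges
156 [175, 178, 172] [0.495 0.234 0.09 ] edges
158 [109, 111, 107] [0.498 0.233 0.085] edges
160 [150, 151, 146] [0.499 0.233 0.093] e
[... 816 characters left out ...]
, 157, 157], [144, 155, 155], [143, 153, 154]] [0.6054 0.2173 0.163 ]
rim plane check: depth h vs model
170 244 [0.506 0.214 0.104] off -2.0
170 277 [0.514 0.252 0.097] off -9.0
180 244 [0.516 0.212 0.111] off -1.2
180 277 [0.524 0.25  0.103] off -9.8
190 244 [0.527 0.211 0.116] off -2.1
190 277 [0.535 0.249 0.109] off -9.7
200 244 [0.537 0.209 0.122] off -2.2
200 277 [0.545 0.247 0.114] off -10.3
210 244 [0.546 0.208 0.129] off -0.8
210 277 [0.556 0.245 0.12 ] off -10.4
220 244 [0.556 0.207 0.135] off -1.0
220 277 [0.566 0.244 0.126] off -10.7
230 244 [0.566 0.205 0.14 ] off -1.6
230 277 [0.576 0.242 0.131] off -11.7
240 244 [0.576 0.204 0.145] off -2.5
240 277 [0.586 0.24  0.136] off -12.5
```

```bash
python3 -m crank '[{"fingers":1,"tx":0,"ty":0.01,"tz":0.25,"roll":0},{"fingers":1,"tx":0.6,"ty":0.01,"tz":0.25,"roll":0},{"fingers":1,"tx":1.3,"ty":0.01,"tz":0.25,"roll":0},{"fingers":1,"tx":2.1,"ty":0.01,"tz":0.25,"roll":0},{"fingers":1,"tx":2.8,"ty":0.01,"tz":0.25,"roll":0},{"fingers":1,"tx":3.28,"ty":0.01,"tz":0.25,"roll":0},{"fingers":1,"tx":3.28,"ty":0.01,"tz":0.25,"roll":0},{"fingers":1,"tx":3.28,"ty":0.01,"tz":0.25,"roll":0}]' 12
python3 w.py w4
```

```text
time: 2.3
tool_pos: [0.5106, 0.2358, 0.1916]
tool_rot: [0.534, 1.569, 0.387]
contact_force: [-0.4, 0.5, 0.4]
opening: 0.0918
2.35 [0.51071788 0.23571894 0.1917399 ] [[0.002, 0.1467, 0.9892], [0.0007, 0.9892, -0.1467], [-1.0, 0.001, 0.0018]]
```

View pics/w4.png

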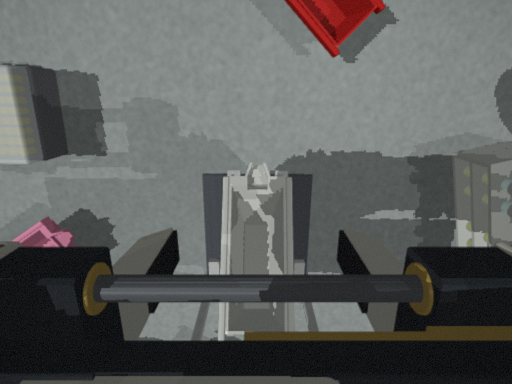

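Close by, the liner is centred between the jaws (rim edges at u≈222 and 292, midpoint 257). Checking rim height here.

Run:
```python
from h import *
t=np.load("w4.npz");P=t['P'];T=t['T']
c,s=np.cos(np.radians(-8.6)),np.sin(np.radians(-8.6)); mid=np.array([.543,.2295,.124]);n=np.array([-.5*c,-.5*s,.866])
Q=P[165:272,205:310].reshape(-1,3);d=Q-mid
X=d@np.array([.866*c,.866*s,.5])*1000;Y=d@np.array([-s,c,0])*1000;Z=d@n*1000
m=(abs(X+35)<22)
for a in range(-34,35,3):
    k=m&(abs(Y-a)<1.5)
    if k.sum(): print(a,k.sum(),np.percentile(Z[k],[10,50,90]).round(1))
k=(abs(Y)<6)&(Z>-12)&(X<-45);print("lip tip X",X[k].min(), "Z",np.median(Z[k]))
```

```text
-28 19 [-0.8  0.   0.5]
-25 215 [-0.   0.7  1.6]
-22 224 [-0.2  0.6  1.5]
-19 278 [-7.5 -2.3  1. ]
-16 249 [-19.1 -13.   -3.9]
-13 240 [-31.3 -22.7  -2.5]
-10 204 [-36.9 -21.9  -2.5]
-7 208 [-37.3 -28.5  -5.8]
-4 182 [-37.1 -24.2  -6.7]
-1 215 [-37.2 -28.   -7.4]
2 162 [-37.3 -27.8  -7.2]
5 196 [-37.  -25.8  -7.2]
8 206 [-37.3 -27.2  -6. ]
11 231 [-36.1 -26.2  -1.7]
14 228 [-26.4 -19.3  -2.6]
17 263 [-16.1 -10.1  -2.9]
20 251 [-4.4 -0.5  1.1]
23 222 [-0.3  0.5  1.3]
26 189 [-0.6  0.3  1.2]
lip tip X -73.7787002430901 Z -5.601321510316866
```

```bash
python3 -m crank '[{"fingers":1,"tx":0.3,"ty":-0.05,"tz":0,"roll":0},{"fingers":1,"tx":0.8,"ty":-0.05,"tz":0,"roll":0},{"fingers":1,"tx":1.2,"ty":-0.05,"tz":0,"roll":0},{"fingers":1,"tx":1.5,"ty":-0.05,"tz":0,"roll":0},{"fingers":1,"tx":1.65,"ty":-0.05,"tz":0,"roll":0},{"fingers":1,"tx":1.74,"ty":-0.05,"tz":0,"roll":0},{"fingers":1,"tx":1.74,"ty":-0.05,"tz":0,"roll":0},{"fingers":1,"tx":1.74,"ty":-0.05,"tz":0,"roll":0}]' 12
python3 w.py w5
```

```text
time: 3.35
tool_pos: [0.5104, 0.2332, 0.1214]
tool_rot: [0.536, 1.57, 0.388]
contact_force: [-0.0, 0.2, 0.6]
opening: 0.0921
3.4 [0.51035121 0.23317145 0.12138722] [[0.0009, 0.1475, 0.9891], [0.0003, 0.9891, -0.1475], [-1.0, 0.0005, 0.0008]]
```

```bash
python3 -m crank '[{"fingers":-1,"tx":-0.02,"ty":0,"tz":0,"roll":0},{"fingers":-1,"tx":-0.02,"ty":0,"tz":0,"roll":0},{"fingers":-1,"tx":-0.02,"ty":0,"tz":0,"roll":0},{"fingers":-1,"tx":-0.02,"ty":0,"tz":0,"roll":0},{"fingers":-1,"tx":-0.02,"ty":0,"tz":0,"roll":0},{"fingers":-1,"tx":-0.02,"ty":0,"tz":0,"roll":0},{"fingers":-1,"tx":-0.02,"ty":0,"tz":0,"roll":0},{"fingers":-1,"tx":-0.02,"ty":0,"tz":0,"roll":0}]' 15
```

```text
time: 4.4
tool_pos: [0.5101, 0.2331, 0.1217]
tool_rot: [1.747, 1.571, 1.599]
contact_force: [-0.5, 0.7, -0.1]
opening: 0.0536
```

Gripped: opening 53.6 mm against the 54 mm rim. Lifting square to the liners.

```bash
python3 -m crank '[{"fingers":-1,"tx":-0.09,"ty":0,"tz":-0.05,"roll":0},{"fingers":-1,"tx":-0.26,"ty":0,"tz":-0.15,"roll":0},{"fingers":-1,"tx":-0.43,"ty":0,"tz":-0.25,"roll":0},{"fingers":-1,"tx":-0.61,"ty":0,"tz":-0.35,"roll":0},{"fingers":-1,"tx":-0.87,"ty":0,"tz":-0.5,"roll":0},{"fingers":-1,"tx":-1.13,"ty":0,"tz":-0.65,"roll":0},{"fingers":-1,"tx":-1.3,"ty":0,"tz":-0.75,"roll":0},{"fingers":-1,"tx":-1.3,"ty":0,"tz":-0.75,"roll":0}]' 15
python3 w.py w6;python3 - <<'E'
from h import *
p,d,P,c=shot("scene");np.savez("s6.npz",p=p,d=d,P=P)
a=cv2.imread("pics/w6.png");b=cv2.resize(p[100:250,200:400,::-1],(400,300))
o=np.zeros((384,512+400,3),np.uint8);o[:,:512]=a;o[:300,512:]=b
cv2.imwrite("pics/w6s.png",cv2.resize(o,(798,336)))
E
```

```text
time: 5.4
tool_pos: [0.4804, 0.2377, 0.1745]
tool_rot: [0.514, 1.569, 0.366]
contact_force: [0.4, -1.0, -0.5]
opening: 0.0535
5.45 [0.48043922 0.23759414 0.17399963] [[0.0006, 0.1473, 0.9891], [0.0002, 0.9891, -0.1473], [-1.0, 0.0003, 0.0006]]
```

View pics/w6s.png

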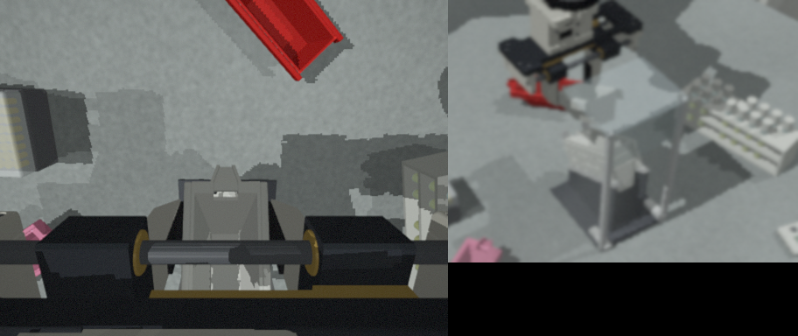

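```bash
python3 -m crank '[{"fingers":-1,"tx":-0.26,"ty":0,"tz":-0.15,"roll":0},{"fingers":-1,"tx":-0.52,"ty":0,"tz":-0.3,"roll":0},{"fingers":-1,"tx":-0.87,"ty":0,"tz":-0.5,"roll":0},{"fingers":-1,"tx":-1.21,"ty":0,"tz":-0.7,"roll":0},{"fingers":-1,"tx":-1.56,"ty":0,"tz":-0.95,"roll":0},{"fingers":-1,"tx":-1.8,"ty":0,"tz":-1.3,"roll":0},{"fingers":-1,"tx":-1.9,"ty":0,"tz":-1.7,"roll":0},{"fingers":-1,"tx":-1.9,"ty":0,"tz":-2.0,"roll":0}]' 15
python3 w.py w7;python3 - <<'E'
from h import *
t=np.load("w7.npz");P=t['P'];T=toolT(observe())
q=P[:,:,:].reshape(-1,3);l=(q-T[:3,3])@T[:3,:3]*1000  # tool coords
# held rim: pixels at |ty| 22..27, tx 0..40
for a in (-24,24):
    k=(abs(l[:,1]-a)<2)&(l[:,0]>-20)&(l[:,0]<70)&(l[:,2]<40)
    z=l[k,2];x=l[k,0]
    for b in range(-60,41,8):
        kk=abs(z-b)<4
        if kk.sum(): print(a,b,kk.sum(),np.percentile(x[kk],[5,25,50]).round(1))
p,d,Pt,c=shot("top");np.savez("t7.npz",p=p,d=d,P=Pt)
c,s=np.cos(np.radians(-8.6)),np.sin(np.radians(-8.6)); mid=np.array([.543,.2295,.124]);n=np.array([-.5*c,-.5*s,.866])
for nm,PP in(("before",np.load("top.npz")['P']),("after",Pt)):
    Q=PP[194:228,200:250].reshape(-1,3);dd=Q-mid
    X=dd@np.array([.866*c,.866*s,.5])*1000;Y=dd@np.array([-s,c,0])*1000;Z=dd@n*1000
    k=(abs(abs(Y)-24)<3)&(X<0)&(Z>-40)&(Z<30);print(nm,k.sum(),np.median(Z[k]))
    k=(abs(Y)<8)&(X<-55)&(Z>-40);print("lip",X[k].min() if k.any() else None)
E
```

```text
time: 6.5
tool_pos: [0.4, 0.2495, 0.2498]
tool_rot: [1.5, 1.571, 1.352]
contact_force: [0.0, 1.0, 0.1]
opening: 0.0539
6.55 [0.39874731 0.24955932 0.24957979] [[-0.0015, 0.1467, 0.9892], [-0.0001, 0.9892, -0.1467], [-1.0, -0.0003, -0.0015]]
-24 -20 61 [25.2 26.  27.1]
-24 -12 115 [21.  22.1 23.8]
-24 -4 126 [16.3 17.4 18.7]
-24 4 128 [11.8 13.  14.2]
-24 12 48 [ 9.7 10.5 11. ]
-24 20 7 [2.2 2.5 2.8]
-24 28 147 [-2.5 -0.9  0.2]
-24 36 68 [-4.2 -3.8 -3.1]
24 -20 61 [25.9 26.7 27.3]
24 -12 117 [20.8 22.6 23.6]
24 -4 123 [16.7 18.  19.2]
24 4 124 [12.3 13.5 14.3]
24 12 57 [10.1 10.6 11.2]
24 20 6 [2.  2.1 2.6]
24 28 136 [-2.  -0.8  0.5]
24 36 76 [-4.2 -3.6 -2.8]
before 91 0.6967372974032674
lip -74.52202877339717
after 68 -12.44639517530192
lip -65.16281065631335
```

View pics/w7.png

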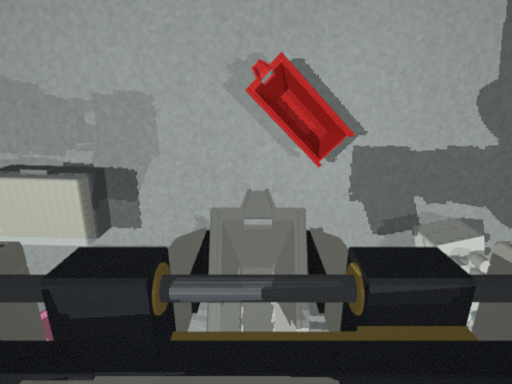

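Held liner leans about 28.5° with rim top 15.7 mm ahead of the TCP. The next liner stayed put: its rim is 13 mm lower, as nested. Carrying it to the base, with a wrist look on the way.

```bash
python3 -m crank '[{"fingers":-1,"tx":-0.2,"ty":-0.6,"tz":0,"roll":0},{"fingers":-1,"tx":-0.4,"ty":-1.5,"tz":0.2,"roll":0},{"fingers":-1,"tx":-0.5,"ty":-2.6,"tz":0.5,"roll":0},{"fingers":-1,"tx":-0.5,"ty":-3.7,"tz":0.8,"roll":0},{"fingers":-1,"tx":-0.5,"ty":-4.8,"tz":1.2,"roll":0},{"fingers":-1,"tx":-0.5,"ty":-5.9,"tz":1.6,"roll":0},{"fingers":-1,"tx":-0.5,"ty":-7,"tz":2,"roll":0},{"fingers":-1,"tx":-0.5,"ty":-8,"tz":2.5,"roll":0}]' 15
python3 -m crank '[{"fingers":-1,"tx":0,"ty":-0.8,"tz":0.5,"roll":0},{"fingers":-1,"tx":0,"ty":-1.5,"tz":1.1,"roll":0},{"fingers":-1,"tx":0,"ty":-2.1,"tz":1.9,"roll":0},{"fingers":-1,"tx":0,"ty":-2.7,"tz":2.8,"roll":0},{"fingers":-1,"tx":0,"ty":-3.1,"tz":3.7,"roll":0},{"fingers":-1,"tx":0,"ty":-3.4,"tz":4.6,"roll":0},{"fingers":-1,"tx":0,"ty":-3.4,"tz":5.0,"roll":0},{"fingers":-1,"tx":0,"ty":-3.4,"tz":5.0,"roll":0}]' 15
python3 -c "from h import *;shot('wrist')"; python3 w.py w8
```

```text
time: 7.6
tool_pos: [0.4531, -0.0838, 0.2694]
tool_rot: [2.789, 1.57, 2.64]
contact_force: [1.0, 0.6, 0.6]
opening: 0.0538
time: 8.6
tool_pos: [0.6312, -0.2462, 0.2679]
tool_rot: [2.797, 1.569, 2.649]
contact_force: [-0.8, -0.8, -0.8]
opening: 0.0536
8.7 [ 0.63026113 -0.24582246  0.26893859] [[-0.0014, 0.1474, 0.9891], [0.0007, 0.9891, -0.1474], [-1.0, 0.0004, -0.0014]]
```

View pics/w8.png

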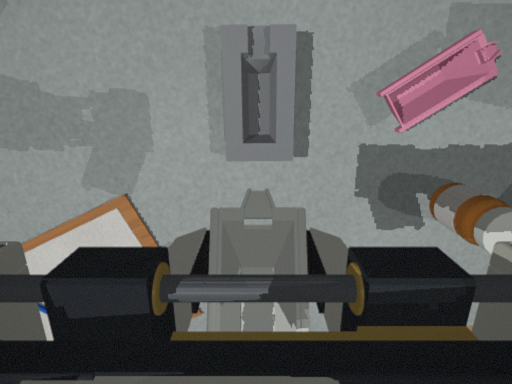

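The base is at (258,92) with its notch towards (258,35), the robot side, matching the held liner's lip direction (258,200). Measuring both in the tool frame.

Run:
```python
from h import *
t=np.load("w8.npz");P=t['P'];T=toolT(observe());print(T[:3,3])
Q=P[10:175,205:320].reshape(-1,3);q=Q[(Q[:,2]>.025)&(Q[:,2]<.045)]
r=cv2.minAreaRect((q[:,:2]*1000).astype(np.float32));print("base",r,np.median(q[:,2]))
c,s=np.cos(np.radians(-8.5)),np.sin(np.radians(-8.5));C=np.array([.551,-.2335])
def loc(q): d=q[:,:2]-C; return d@[c,s]*1000, d@[-s,c]*1000
X,Y=loc(q)
def slope(a,b):
    pf=np.polyfit(a,b,1);return round(float(np.degrees(np.arctan(pf[0]))),2),round(float(pf[1]),2)
for nm,f in(("left",np.min),("right",np.max)):
    xs=np.arange(-65,66,5);print(nm,slope(xs,[f(Y[abs(X-x)<2.5]) for x in xs]))
ys=[y for y in range(-35,36,5) if abs(y)>14];
print("near",np.median([X[abs(Y-y)<2.5].min() for y in ys]),"far",np.median([X[abs(Y-y)<2.5].max() for y in ys]))
# pocket: points below .025
k=Q[Q[:,2]<.028];x,y=loc(k);m=(abs(y)<35)&(abs(x)<62)
m2=m&(abs(x)<40); print("pocket y", [ (b,y[m2&(abs(x-b)<3)].min().round(1),y[m2&(abs(x-b)<3)].max().round(1)) for b in range(-30,40,10)])
# held liner in tool frame
l=(P.reshape(-1,3)-T[:3,3])@T[:3,:3]*1000
h=(abs(l[:,1])<30)&(l[:,0]>-20)&(l[:,0]<75)&(l[:,2]<40)
m=h&(abs(l[:,1])<7);print("lip tip z",np.sort(l[m,2])[:5].round(1),"x there",l[m][np.argsort(l[m,2])[:5],0].round(1))
m=h&(abs(abs(l[:,1])-22)<4);i=np.argsort(l[m,2])[:8];print("rim end z",l[m][i,2].round(1),l[m][i,0].round(1))
m=h&(abs(abs(l[:,1])-24)<2)&(l[:,2]>-26);z,x=l[m,2],l[m,0]
b=[(zz,np.percentile(x[abs(z-zz)<2],20)) for zz in range(-22,10,4)];print("rim slope",slope(*zip(*b)))
m=h&(l[:,2]<-15)&(l[:,2]>-35)&(abs(l[:,1])<30)&(l[:,0]<40);print("rim y",np.percentile(l[m,1],[1,99]))
```

```text
[ 0.63026113 -0.24582246  0.26893859]
base ((550.509033203125, -233.64212036132812), (85.10659790039062, 149.83164978027344), 81.86298370361328) 0.03350316529776415
left (0.43, -41.96)
right (0.31, 41.47)
near -75.10400541364679 far 74.07861695889258
pocket y [(-30, np.float64(-19.1), np.float64(17.7)), (-20, np.float64(-18.2), np.float64(17.8)), (-10, np.float64(-18.3), np.float64(17.9)), (0, np.float64(-18.5), np.float64(18.1)), (10, np.float64(-18.6), np.float64(18.2)), (20, np.float64(-18.7), np.float64(18.3)), (30, np.float64(-18.8), np.float64(18.5))]
lip tip z [-31.  -30.9 -30.8 -30.8 -30.8] x there [34.  34.2 34.5 34.5 34.6]
rim end z [-21.6 -21.5 -21.4 -21.4 -21.4 -21.3 -21.3 -21.3] [28.  28.3 28.6 28.7 28.8 28.8 28.9 29.1]
rim slope (-29.48, 16.08)
rim y [-26.8710714  25.4888353]
```

```bash
python3 -m crank '[{"fingers":-1,"tx":0,"ty":0,"tz":-0.6,"roll":0},{"fingers":-1,"tx":0,"ty":0,"tz":-1.4,"roll":-0.03},{"fingers":-1,"tx":0.3,"ty":0,"tz":-2.2,"roll":-0.035},{"fingers":-1,"tx":0.9,"ty":0,"tz":-2.8,"roll":-0.035},{"fingers":-1,"tx":1.5,"ty":0,"tz":-3.15,"roll":-0.035},{"fingers":-1,"tx":2.2,"ty":0,"tz":-3.15,"roll":-0.035},{"fingers":-1,"tx":2.8,"ty":0,"tz":-3.15,"roll":-0.035},{"fingers":-1,"tx":3.2,"ty":0,"tz":-3.15,"roll":-0.035}]' 15
python3 -m crank '[{"fingers":-1,"tx":0.3,"ty":0,"tz":0,"roll":0},{"fingers":-1,"tx":0.6,"ty":0,"tz":0,"roll":0},{"fingers":-1,"tx":0.9,"ty":0,"tz":0,"roll":0},{"fingers":-1,"tx":1.1,"ty":0,"tz":0,"roll":0},{"fingers":-1,"tx":1.16,"ty":0,"tz":0,"roll":0},{"fingers":-1,"tx":1.16,"ty":0,"tz":0,"roll":0},{"fingers":-1,"tx":1.16,"ty":0,"tz":0,"roll":0},{"fingers":-1,"tx":1.16,"ty":0,"tz":0,"roll":0}]' 15
cat > e.py <<'E'
from h import *
# tool error vs. base-local target (X,Y along base x,y; mm)
C=np.array([.5505,-.2337]);a=np.radians(-8.13);ps=[]
for i in range(3):
    shot("wrist");s=observe();ps.append(s["tool_pos"])
p=np.mean(ps,0);d=p[:2]-C
T=toolT(s);print("t",s["time"],"X",d@[np.cos(a),np.sin(a)]*1000,"Y",d@[-np.sin(a),np.cos(a)]*1000,"z",p[2]*1000,"yaw",np.degrees(np.arctan2(T[1,2],T[0,2])),"F",s["contact_force"],"op",s["opening"])
E
python3 e.py; python3 w.py w9
```

```text
time: 9.7
tool_pos: [0.5053, -0.227, 0.1412]
tool_rot: [2.762, 1.57, 2.62]
contact_force: [0.0, 0.5, 0.4]
opening: 0.0538
time: 10.7
tool_pos: [0.5063, -0.2275, 0.0956]
tool_rot: [-0.289, 1.57, -0.431]
contact_force: [0.4, -0.0, -0.2]
opening: 0.0537
t 10.85 X -44.70940152504348 Y -0.023133290371886894 z 95.51633911426272 yaw -8.131519825156335 F [0.33776482 0.183489   0.32648028] op 0.053611522622619076
10.9 [ 0.50618425 -0.22737741  0.09541345] [[0.0002, 0.1414, 0.9899], [-0.0, 0.9899, -0.1414], [-1.0, -0.0, 0.0002]]
```

View pics/w9.png

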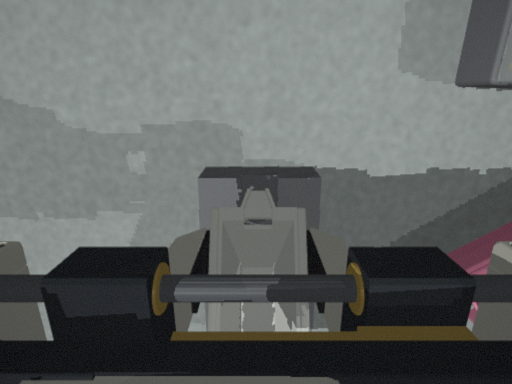

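Lip (258,198) is centred over the notch (u≈238–278) of the base (200–320). Lowering to first contact of the lip-end rim.

```bash
python3 -m crank '[{"fingers":-1,"tx":0.1,"ty":0,"tz":-0.02,"roll":0},{"fingers":-1,"tx":0.2,"ty":0,"tz":-0.02,"roll":0},{"fingers":-1,"tx":0.3,"ty":0,"tz":-0.02,"roll":0},{"fingers":-1,"tx":0.4,"ty":0,"tz":-0.02,"roll":0},{"fingers":-1,"tx":0.48,"ty":0,"tz":-0.02,"roll":0},{"fingers":-1,"tx":0.53,"ty":0,"tz":-0.02,"roll":0},{"fingers":-1,"tx":0.53,"ty":0,"tz":-0.02,"roll":0},{"fingers":-1,"tx":0.53,"ty":0,"tz":-0.02,"roll":0}]' 15
python3 e.py
```

```text
time: 11.9
tool_pos: [0.5053, -0.2272, 0.0742]
tool_rot: [0.364, 1.571, 0.222]
contact_force: [-0.1, 0.8, 1.1]
opening: 0.0539
t 12.05 X -45.604436075255705 Y 0.034100172752525595 z 74.20841462894458 yaw -8.132280296166146 F [-1.27891405 -0.05251414  1.32221678] op 0.053714422642464926
```

```bash
python3 -m crank '[{"fingers":-1,"tx":0.01,"ty":0,"tz":0,"roll":0},{"fingers":-1,"tx":0.04,"ty":0,"tz":0.03,"roll":0},{"fingers":-1,"tx":0.06,"ty":0,"tz":0.06,"roll":0},{"fingers":-1,"tx":0.09,"ty":0,"tz":0.09,"roll":0},{"fingers":-1,"tx":0.12,"ty":0,"tz":0.12,"roll":0},{"fingers":-1,"tx":0.15,"ty":0,"tz":0.14,"roll":0},{"fingers":-1,"tx":0.18,"ty":0,"tz":0.16,"roll":0},{"fingers":-1,"tx":0.18,"ty":0,"tz":0.16,"roll":0}]' 4
python3 e.py; python3 w.py w10
cat > tilt.py <<'E'
from h import *
import sys
t=np.load(sys.argv[1]+".npz");P=t['P'];T=toolT(observe())
l=(P.reshape(-1,3)-T[:3,3])@T[:3,:3]*1000
h=(abs(l[:,1])<30)&(l[:,0]>-20)&(l[:,0]<42)&(l[:,2]<40)
m=h&(abs(abs(l[:,1])-23)<3);i=np.argsort(l[m,2])[:8];print("rim end z",np.median(l[m][i,2]).round(1),np.median(l[m][i,0]).round(1))
m=h&(abs(abs(l[:,1])-24)<2);z,x=l[m,2],l[m,0]
for zz in range(-28,40,4):
    k=abs(z-zz)<2
    if k.sum()>5: print(zz,k.sum(),np.percentile(x[k],[10,30,50]).round(1))
E
python3 tilt.py w10
```

```text
time: 13.05
tool_pos: [0.5117, -0.2281, 0.0668]
tool_rot: [1.869, 1.571, 1.727]
contact_force: [-0.2, -0.7, -0.8]
opening: 0.0542
t 13.2 X -39.181535009232334 Y 0.024289054908160773 z 66.83323436016917 yaw -8.133551704019547 F [-0.6163061  -0.61987846 -0.40039478] op 0.053604647749263885
13.25 [ 0.51170492 -0.22812467  0.06688193] [[0.0001, 0.1415, 0.9899], [0.0001, 0.9899, -0.1415], [-1.0, 0.0001, 0.0001]]
rim end z -35.8 34.2
-28 89 [32.2 32.8 33.1]
-24 171 [19.1 22.7 32.3]
-20 158 [18.  18.6 19. ]
-16 104 [17.3 17.8 18. ]
-12 107 [16.8 17.2 17.6]
-8 100 [16.2 16.7 17. ]
-4 109 [15.4 15.8 16.2]
0 112 [14.8 15.3 15.7]
4 97 [14.1 14.6 14.9]
8 101 [13.7 14.  14.4]
12 50 [13.2 13.6 14. ]
28 41 [10.2 10.6 11. ]
32 92 [ 9.8 10.1 10.6]
36 90 [ 9.4  9.7 10. ]
```

Tilt is down to 8.9° as modelled. Finishing the swing down.

```bash
python3 -m crank '[{"fingers":-1,"tx":0.02,"ty":0,"tz":0.02,"roll":0},{"fingers":-1,"tx":0.04,"ty":0,"tz":0.03,"roll":0},{"fingers":-1,"tx":0.06,"ty":0,"tz":0.05,"roll":0},{"fingers":-1,"tx":0.07,"ty":0,"tz":0.05,"roll":0},{"fingers":-1,"tx":0.08,"ty":0,"tz":0.05,"roll":0},{"fingers":-1,"tx":0.09,"ty":0,"tz":0.05,"roll":0},{"fingers":-1,"tx":0.09,"ty":0,"tz":0.05,"roll":0},{"fingers":-1,"tx":0.09,"ty":0,"tz":0.05,"roll":0}]' 4
python3 e.py; python3 w.py w11; python3 tilt.py w11
```

```text
time: 14.25
tool_pos: [0.5138, -0.2285, 0.0634]
tool_rot: [-0.308, 1.57, -0.45]
contact_force: [1.4, -0.7, 1.0]
opening: 0.0541
t 14.4 X -37.09444717100175 Y -0.044688811425404096 z 63.364012245265876 yaw -8.133995051856012 F [ 1.48063636 -0.58312509  1.24141296] op 0.05387309589880898
14.45 [ 0.51376679 -0.22851329  0.06336488] [[0.0003, 0.1415, 0.9899], [-0.0001, 0.9899, -0.1415], [-1.0, -0.0001, 0.0003]]
rim end z -37.9 38.5
-28 96 [29.  29.3 29.6]
-24 219 [16.5 20.5 25. ]
-20 112 [15.1 15.5 15.7]
-16 107 [14.8 15.3 15.6]
-12 100 [14.7 15.2 15.5]
-8 95 [14.8 15.3 15.6]
-4 98 [14.6 15.2 15.5]
0 113 [14.5 15.2 15.4]
4 87 [14.5 14.9 15.2]
8 87 [14.5 15.  15.3]
12 71 [14.7 15.1 15.4]
32 59 [14.3 14.6 14.9]
36 79 [14.3 14.6 14.9]
```

Level to about 0.7° with the rim top at 48.3 mm (48 expected). Releasing and backing off straight up.

```bash
python3 -m crank '[{"fingers":-0.1,"tx":0,"ty":0,"tz":0,"roll":0},{"fingers":0.4,"tx":0,"ty":0,"tz":0,"roll":0},{"fingers":0.4,"tx":0,"ty":0,"tz":0,"roll":0},{"fingers":0.4,"tx":0,"ty":0,"tz":0,"roll":0},{"fingers":0.4,"tx":-0.3,"ty":0,"tz":0,"roll":0},{"fingers":0.4,"tx":-1.0,"ty":0,"tz":0,"roll":0},{"fingers":0.4,"tx":-2,"ty":0,"tz":0,"roll":0},{"fingers":0.4,"tx":-3,"ty":0,"tz":0,"roll":0}]' 4
python3 -m crank '[{"fingers":0.4,"tx":-0.5,"ty":0,"tz":0.5,"roll":0},{"fingers":0.4,"tx":-1.0,"ty":0,"tz":1.2,"roll":0},{"fingers":0.4,"tx":-1.5,"ty":0,"tz":2,"roll":0},{"fingers":0.4,"tx":-1.5,"ty":0,"tz":2.5,"roll":0},{"fingers":0.4,"tx":-1.5,"ty":0,"tz":2.8,"roll":0},{"fingers":0.4,"tx":-1.5,"ty":0,"tz":2.8,"roll":0},{"fingers":0.4,"tx":-1.5,"ty":0,"tz":2.8,"roll":0},{"fingers":0.4,"tx":-1.5,"ty":0,"tz":2.8,"roll":0}]' 4
python3 -c "from h import *;shot('wrist')"; python3 w.py w12
python3 - <<'E'
from h import *
t=np.load("w12.npz");P=t['P']
C=np.array([.5505,-.2337]);a=np.radians(-8.13);c,s=np.cos(a),np.sin(a)
Q=P.reshape(-1,3);d=Q[:,:2]-C;X=d@[c,s]*1000;Y=d@[-s,c]*1000;Z=Q[:,2]*1000
b=(abs(X)<80)&(abs(Y)<45)
f=b&(Z>28)&(Z<39)&((abs(Y)>30)|(abs(X)>74));r=cv2.minAreaRect(np.c_[X[f],Y[f]].astype(np.float32));print("base",r,np.median(Z[f]))
m=b&(Z>43)&(Z<55);m1=m&(X>-59)
r=cv2.minAreaRect(np.c_[X[m1],Y[m1]].astype(np.float32));print("liner rim",r,"lip tip",X[m].min())
A=np.c_[X[m1],Y[m1],np.ones(m1.sum())];k=np.linalg.lstsq(A,Z[m1],rcond=None)[0];print("rim plane slope deg",np.degrees(k[:2]),"z",k[2])
for nm in("min","max"):
    xs=np.arange(-50,51,5);ys=[getattr(Y[m&(abs(X-x)<2.5)],nm)() for x in xs];print(nm,np.degrees(np.polyfit(xs,ys,1)[0]),np.median(ys))
ys=[y for y in range(-22,23,4) if abs(y)>13];print("ends",np.median([X[m&(abs(Y-y)<2)].min() for y in ys]),np.median([X[m&(abs(Y-y)<2)].max() for y in ys]))
e=cv2.resize(t['p'][:,:,::-1],None,fx=1.5,fy=1.5);cv2.imwrite("pics/w12b.png",e)
E
```

```text
time: 15.45
tool_pos: [0.5136, -0.2284, 0.1853]
tool_rot: [-0.232, 1.57, -0.374]
contact_force: [0.2, -0.5, 0.4]
opening: 0.0641
time: 16.45
tool_pos: [0.6241, -0.2443, 0.2437]
tool_rot: [0.075, 1.571, -0.067]
contact_force: [-0.4, -0.3, -0.6]
opening: 0.0643
16.55 [ 0.62419383 -0.24430933  0.24363716] [[0.0002, 0.1417, 0.9899], [-0.0, 0.9899, -0.1417], [-1.0, 0.0, 0.0002]]
base ((0.14568328857421875, 0.05725860595703125), (150.43003845214844, 85.12106323242188), 0.06295617669820786) 33.647330681562174
liner rim ((0.281097412109375, -0.9620780944824219), (54.058204650878906, 118.57513427734375), 89.94108581542969) lip tip -70.48511414656508
rim plane slope deg [-0.0798517  -0.06055739] z 47.1160937691451
min -0.04332701142147673 -27.522613961318584
max -0.09071725616912078 25.67081790335497
ends -59.94724057268797 54.80611649905106
```

View pics/w12b.png

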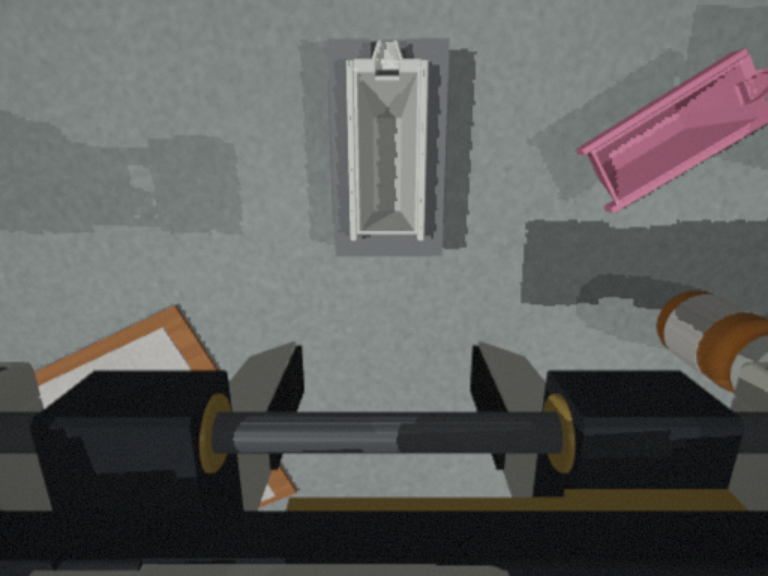

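Home: the liner rim is at (387,150) with the lip over the notch (387,48), level and square. A quick numeric check of the bystanders, then hand in.

Run:
```python
from h import *
P0=np.load("top.npz")['P'];p,d,P,c=shot("top")
for n,(u,v,w,h) in dict(rack=(125,145,40,75),jar=(280,125,30,32),box=(280,228,52,40),stack=(205,196,40,26)).items():
    o=[]
    for A in(P0,P):
        q=A[v:v+h,u:u+w].reshape(-1,3);q=q[q[:,2]>.03];o.append(q.mean(0))
    print(n,((o[1]-o[0])*1000).round(1))
s=observe();print(s["time"],s["contact_force"]);print(hand_in())
```

```text
rack [ 0.7 -0.2  0. ]
jar [-0.  -0.  -0.5]
box [-21.   61.7 569.1]
stack [  2.2  -0.7 -12.3]
16.6 [-0.20688043 -0.47305391 -0.5242839 ]
the job is handed in; nothing more can be done
None
```

I fitted the top liner into the grey base and handed the job in at 16.6 s; no verdict was reported. I gripped its rim with the tool vertical and lifted it out square to the stack. On the base I set the lip-end rim down first, swung the liner level in a light grip, then released it and backed off.

**Last checks**
- **Liner:** level within about 0.1°, square within about 0.1°, and the lip is over the notch. Its centre is about 1 mm off sideways. By depth, the rim top is at 47.1 mm, against 48 mm nominal.
- **Stack:** its top is 12.3 mm lower than at the start, roughly the 14 mm nesting step minus noise. Right after the lift it read 13 mm. So the next liner looks to have stayed put.
- **Rack and jar:** neither moved by more than 1 mm.
- **Lengthwise edges:** these disagree slightly. The -x rim end reads at -60 mm as it should, but the +x end reads 55 mm instead of 60 mm with a simple edge median. A rectangle fitted to the rim, which left out its outermost millimetre at the lip end, gives 119 mm long and 0.3 mm off centre, so I trusted that.

**Failed check:** the final tip-box comparison was useless, because the arm blocked the top camera there. I did not re-measure the box. The planned path kept the gripper well above it and no contact force showed up.

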